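# Wind the lab jack up level with the stage

### The arm

A 6-joint arm with a two-finger parallel gripper is mounted at the origin on the work surface. World frame = base frame: x ahead of the robot, y to its left, z up, the work surface at z = 0. Lengths are in m, angles in rad, forces in N, time in s.
With the tool pointing down it reaches from about 0.275 to 0.825 m from the base axis. Payload 4.9 kg.
Tool frame: the origin (TCP) lies midway between the tips of the shut fingers; the grasp point (between the pads) lies 19 mm behind it (grip_point_offset is the distance from the TCP to the grasp point, in m); z points along the fingers, x is the direction in which the jaws open and shut, and the axes are right-handed (so a half turn about z gives the same grasp; the last joint's range is limited). The gripper opens to 85 mm and grips with 20 to 120 N. Pads are 22 mm wide; open, the fingers measure 114 mm over their backs; the gripper's body (76 mm by 85 mm) begins 54 mm behind the grasp point. The pads swing forward as they close: fully open they stand 13 mm farther back than shut.
Start: joints at [-1.401, 0.326, -0.193, 1.052, 0, 1.437], TCP at [0.165, -0.525, 0.231] pointing down, gripper open.
Joint ranges: [-2.65, 2.65], [-0.97, 1.79], [-1.3, 1.35], [-1.93, 2.1], [-1.47, 1.37], [-3.14, 3.14]. Speed limits (rad/s): [2.57, 2.57, 3.14, 3.14, 3.14, 3.14].

### API

Orientations are given as a rotation vector (axis times angle).
In Python, from cell import * gives the robot as it stands. Calls block until the motion is done:
- movep(position, orientation): joint-space move of the TCP to a pose.
- move_l(position, velocity=0.15, rot=None, until_force=None): straight line of the TCP; rot=None keeps the orientation; velocity is the mean speed in m/s. With until_force (N) it stops when the force on the tool has changed by that much, and returns True; else False.
- set_joints(angles): joint-space move.
- let_go() and grab(newtons=None): open the fingers fully, or close them until they stop; newtons is the grip in N (None keeps the last).
- sleep(seconds).
- ik(position, orientation): joint angles nearest the present ones, or None.
- get_state(): the state.
- grab_frame(name): name is "side" or "top"; returns a dict with "img" (400x640x3 uint8, red, green, blue), "fx", "fy", "cx", "cy" (pixels), "cam_to_world" (4x4, takes a point from camera to world coordinates). Camera axes: x right, y down, z forward; pixel columns grow to the right and rows downward; lengths in m; the calibration is good to about 2 mm. A picture is of the moment at which its call begins. There is no depth.
A pose or a line that the arm cannot do raises MotionError and nothing moves.
- sign_off(): hands the job in, once; it reports no verdict.
Trained networks look in the newest picture that a camera, given by its name, has taken for a name from the list of things; names that differ only in an ending like _2 or _b are one class to them, and where a whole thing is asked for, a point or a joint stands for the part that bears it (a point fixed in the world has none). Each returns a list of dicts, best first, with "score" (0 to 1); they miss things now and then, are a little off and sometimes report something else, mostly with a low value. They report only what shows in the picture. A call takes as long as a camera call.
- spot_in(camera, name): "centre" ([column, row] in pixels, amid what is visible of it).
- silhouettes(camera, name): "mask" (400x640 bool, what is visible of it) and "centre" ([column, row] in pixels, amid what is visible of it).
- tip_of(camera, name): "centre" ([column, row] in pixels: a listed point, or the origin of a listed thing).
The state is a dict: "clock": time; "q": joint angles; "joint_velocities": joint speeds; "tau": joint torques, N m; "position": TCP position; "eef_rot": TCP orientation; "contact_force": force on the tool from outside, world axes, zero at the start; "wrist_torque": the same for the moment, N m; "finger_gap": opening from 0.0 (shut) to 1.0 (fully open).
Only numpy, scipy, OpenCV 4.12 (cv2) and the standard library are available. Lean on these libraries where they do the work, as an engineer would, in place of code of your own. Each camera call takes 0.05 s, during which the arm holds its last target. There are 200 camera calls.

### The job

The small amber bottle standing beside the jack's shaft is in the way of the crank: first lift it away and stand it upright on the bench, well clear of the crank's swing. Then fit the loose crank handle fully down on the jack's square shaft and wind the jack up with it until the deck, with the well plate still lying on it, is level with the fixed black stage beside it. Leave the crank on the shaft and do not knock over or shift anything else.

Things in the scene. Friction and masses are not known exactly. Their poses are not given: they have to be found in the camera images.
- shaft (a point): Foot of the jack's upright square steel drive shaft, on its axis, on top of a round collar of 30 mm diameter, 58 mm above the bench: the crank's hub comes to rest here. The square is 16 mm across flats and 28 mm tall. z is up; x and y are square to the flats and turn with the shaft.
- jack: The jack, fixed to the bench. Origin on the bench on the shaft's axis; at the start the shaft's axes are parallel to it. Round the shaft is a grey gearbox 60 x 60 mm, 50 mm tall. The deck's centre lies 185 mm along the jack's +x, the stage's centre 148 mm further along its +y.
- screw (a joint): Turning of the jack's shaft, 0 at the start, growing clockwise seen from above, which raises the deck 12 mm per turn (6.283 rad). Friction (about 0.08 N m) holds it where it is left. It turns from -2 to 25 rad.
- deck_top (a point): Centre of the upper face of the jack's aluminium deck, 110 mm (x) by 150 mm (y), 8 mm thick, carried on a scissor. x points away from the shaft. It starts 70 mm above the bench and moves only up and down.
- stage_top (a point): Centre of the upper face of the fixed black stage, 110 mm (x) by 130 mm (y), on two steel posts beside the deck with an 8 mm gap; same axes as the deck. Its height, 90 to 104 mm above the bench, is the height that the deck's upper face must reach. It does not move.
- hub (a point): Centre of the loose crank's steel hub, 34 x 34 mm and 36 mm tall, on which it stands (point 18 mm over its underside). A 19 mm square hole goes right through along z (up), so it fits the shaft at any quarter turn with 1.5 mm play a side and some 0.2 rad of slack. The hub's faces towards +y and -y are free to grip.
- crank: The loose crank, 0.39 kg, balanced on its hub; origin at the centre of the hub's underside. Along +x runs an arm 14 mm wide, 23 to 34 mm over the underside, bearing the upright grip 65 mm from the hub's axis; along -x, at 46 mm, is a counterweight of 30 mm diameter, 14 to 40 mm over the underside.
- grip (a point): Middle of the crank's upright black grip: a cylinder of 22 mm diameter and 49 mm tall, 65 mm from the hub's axis, 61 mm above the underside of the hub (43 mm above the hub's centre). It turns freely on its own axis, so its x and y mean nothing.
- bottle_mid (a point): The small amber bottle that stands beside the jack's shaft, on either side of it, 68 to 95 mm from its axis: body 54 mm diameter and 88 mm tall, white cap 32 mm diameter above it, 120 mm tall in all, 0.13 to 0.25 kg. This point is on its axis, 60 mm above its underside. It is taller than the crank's arm, which would strike it.
- plate: Well plate lying on the jack's deck, 86 x 128 x 14 mm. Origin at the centre of its underside.
- dishes: Stack of two small culture dishes, 55 mm diameter and 27 mm tall, on the side of the shaft away from the small bottle; low enough for the crank to pass over. Origin at the centre of its underside.
- tipbox: Pipette tip box, 117 x 80 mm and 64 mm tall, on the bench. Origin at the centre of its underside, x along its long side.
- media: Big media bottle, 77 mm diameter, 168 mm tall. Origin at the centre of its underside.
- rack: Green tube rack with tubes, 120 x 66 mm, 93 mm tall. Origin at the centre of its underside, x along its long side.
- jar: Squat steel jar with a lid, 50 mm diameter, 44 mm tall, between the robot and the jack. Origin at the centre of its underside.
- beaker: Glass beaker, 70 mm diameter, 90 mm tall. Origin at the centre of its underside.

How it is judged:
On the way, in this order (a step that is already met when the one before it is completed fails the run):
1. the small bottle stands upright on the bench, let go, at least 130 mm from the jack's shaft (horizontal distance between bottle_mid and shaft above 0.13 m and angle between bottle_mid's own z axis and vertical below 0.1 rad and height (world z) of bottle_mid between 0.055 and 0.064 m and contact force between the fingers and bottle below 0.1 N and linear speed of bottle below 0.02 m/s), for 0.2 s.
2. the crank's hub is fully down on the shaft (z of hub in the frame of shaft below 0.022 m and horizontal distance between hub and shaft below 0.005 m and angle between hub's own z axis and vertical below 0.12 rad), for 0.2 s.
3. the deck is wound up level with the stage (within 3 mm) with the crank on the shaft (z of deck_top in the frame of stage_top between -0.003 and 0.003 m and z of hub in the frame of shaft below 0.028 m and horizontal distance between hub and shaft below 0.008 m and angle between hub's own z axis and vertical below 0.25 rad), for 0.2 s.
At the end, for the whole second after the job is handed in: The deck's upper face is within 3 mm of the height of the stage's and at rest, the crank is left fully down on the shaft (within 5 mm of the collar), the well plate lies on the deck (within 20 mm of its middle), and the small bottle stands upright on the bench at least 130 mm from the shaft (z of deck_top in the frame of stage_top between -0.003 and 0.003 m and z of hub in the frame of shaft below 0.023 m and horizontal distance between hub and shaft below 0.006 m and angle between hub's own z axis and vertical below 0.12 rad and horizontal distance between bottle_mid and shaft above 0.13 m and angle between bottle_mid's own z axis and vertical below 0.1 rad and height (world z) of bottle_mid between 0.055 and 0.064 m and x of plate in the frame of deck_top between -0.02 and 0.02 m and y of plate in the frame of deck_top between -0.02 and 0.02 m and z of plate in the frame of deck_top between -0.004 and 0.004 m and velocity of joint screw between -0.05 and 0.05 rad/s); the robot touches nothing.
It fails at once if a bystander (dishes, tip box, media bottle, rack, beaker, jar) is shifted more than 30 mm or tipped (distance of any of dishes, tipbox, media, rack, beaker, jar from where it was at the start of the episode above 0.03 m or angle between any of dishes, tipbox, media, rack, beaker, jar's own z axis and vertical above 0.4 rad).
It fails at once if the small bottle is knocked over (angle between bottle_mid's own z axis and vertical above 0.7 rad).
It fails at once if the crank strikes the small bottle (contact force between crank and bottle above 1 N).
It also fails if it takes over 72 s, if anything falls off the work surface, if the arm or the gripper's body presses on something with over 40 N, if the wrist force passes 120 N, or if a joint passes its speed limit or range.

## Working session

There is one attempt and no reset: what is moved stays moved. The work goes in short steps, each a Python script; the robot and the scene stay as the last script left them, time stands still between calls to the robot, and variables do not carry over. Pictures are saved under pics/ and viewed, about 8 in all and at most 12, crops included, and the job is handed in when it is done.

```bash
ls; mkdir -p pics; cat > h.py <<'E'
from cell import *
import numpy as np, cv2
def ray(f,px):
    T=np.array(f["cam_to_world"]);d=T[:3,:3]@np.array([(px[0]-f["cx"])/f["fx"],(px[1]-f["cy"])/f["fy"],1.]);return T[:3,3],d/np.linalg.norm(d)
def at_z(f,px,z):
    o,d=ray(f,px);return o+d*(z-o[2])/d[2]
def tri(rs):
    A=np.zeros((3,3));b=np.zeros(3)
    for o,d in rs:
        P=np.eye(3)-np.outer(d,d);A+=P;b+=P@o
    x=np.linalg.solve(A,b);return x,max(np.linalg.norm((np.eye(3)-np.outer(d,d))@(x-o)) for o,d in rs)
def proj(f,p):
    T=np.array(f["cam_to_world"]);c=T[:3,:3].T@(np.array(p)-T[:3,3]);return np.array([f["fx"]*c[0]/c[2]+f["cx"],f["fy"]*c[1]/c[2]+f["cy"]])
E
python3 - <<'E'
from h import *
F={c:grab_frame(c) for c in("side","top")}
for c,f in F.items():
    cv2.imwrite(f"pics/a_{c}.png",f["img"][:,:,::-1]); print(c,np.round(f["cam_to_world"],3).tolist(),f["fx"])
Z=dict(shaft=.058,jack=0,deck_top=.07,stage_top=.097,hub=.018,crank=0,grip=.061,bottle_mid=.06,plate=.07,dishes=0,tipbox=0,media=0,rack=0,jar=0,beaker=0)
for n,z in Z.items():
    rs=[];s=n
    for c,f in F.items():
        r=tip_of(c,n)
        if r:
            s+=f" {c} {np.round(r[0]['centre'])} {r[0]['score']:.2f} {np.round(at_z(f,r[0]['centre'],z),3)[:2]}"; rs.append(ray(f,r[0]['centre']))
    if len(rs)==2: x,e=tri(rs); s+=f" tri {np.round(x,3)} {e:.3f}"
    print(s)
print(get_state())
E
```

```text
pics
side [[-0.813, -0.35, 0.465, -0.185], [-0.582, 0.461, -0.67, 1.023], [0.021, -0.816, -0.578, 0.998], [0.0, 0.0, 0.0, 1.0]] 484.89695174299163
top [[-0.007, -0.997, 0.072, 0.467], [-1.0, 0.007, 0.01, -0.017], [-0.011, -0.072, -0.997, 1.356], [0.0, 0.0, 0.0, 1.0]] 508.8064261788649
shaft side [313. 223.] 0.47 [0.507 0.066] top [170. 218.] 0.62 [0.524 0.368] tri [0.449 0.275 0.242] 0.077
jack side [312. 232.] 0.59 [0.524 0.044] top [295. 218.] 0.82 [0.523 0.052] tri [0.522 0.051 0.006] 0.002
deck_top side [287. 184.] 0.71 [ 0.695 -0.038] top [393. 264.] 0.59 [ 0.401 -0.197] tri [ 0.518 -0.07   0.16 ] 0.158
stage_top side [248. 189.] 0.77 [0.75  0.091] top [280. 121.] 0.74 [0.763 0.083] tri [0.763 0.082 0.087] 0.003
hub side [399. 196.] 0.55 [ 0.383 -0.277] top [415. 274.] 0.60 [ 0.374 -0.261] tri [ 0.375 -0.258  0.032] 0.000
crank side [399. 205.] 0.63 [ 0.37  -0.254] top [411. 274.] 0.62 [ 0.374 -0.255] tri [ 0.372 -0.256 -0.002] 0.002
grip side [386. 194.] 0.59 [ 0.401 -0.209] top [394. 264.] 0.50 [ 0.402 -0.202] tri [ 0.4   -0.203  0.065] 0.002
bottle_mid side [291. 227.] 0.73 [
[... 829 characters left out ...]
 [ 0.73  -0.348  0.001] 0.007
{'clock': 1.6, 'q': array([-1.40116836e+00,  3.26193422e-01, -1.92597161e-01,  1.05197689e+00,
       -4.74370918e-06,  1.43660191e+00]), 'joint_velocities': array([-0.00038369, -0.00167388,  0.00025478, -0.00063348,  0.00064137,
       -0.00044985]), 'tau': array([ 8.89734656e-04, -4.43324840e+01,  2.62752217e+01,  1.17203050e-03,
        4.77892456e-06,  1.07258381e-05]), 'position': array([ 0.16456064, -0.52483428,  0.2312855 ]), 'eef_rot': array([ 2.53200509e+00, -1.85967935e+00,  2.74356132e-05]), 'contact_force': array([ 0.37140244,  0.77112556, -0.46307739]), 'wrist_torque': array([ 0.02598869, -0.049166  , -0.02065098]), 'finger_gap': 0.9988117545284263}
```

```bash
python3 - <<'E'
import cv2
t=cv2.imread('pics/a_top.png');s=cv2.imread('pics/a_side.png')
cv2.imwrite('pics/b1.png',cv2.resize(t[90:310,160:480],(800,550),interpolation=cv2.INTER_CUBIC))
cv2.imwrite('pics/b2.png',cv2.resize(s[120:320,200:460],(780,600),interpolation=cv2.INTER_CUBIC))
E
```

```text
(no output)
```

View pics/b1.png

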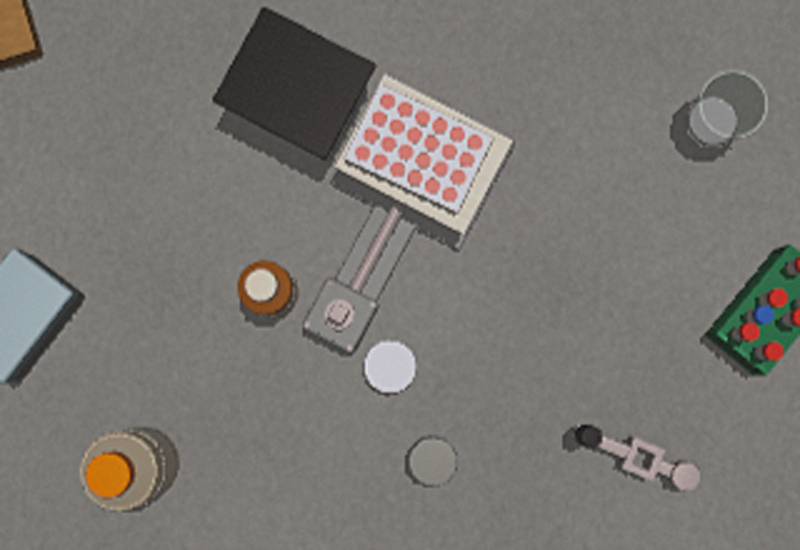

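View pics/b2.png

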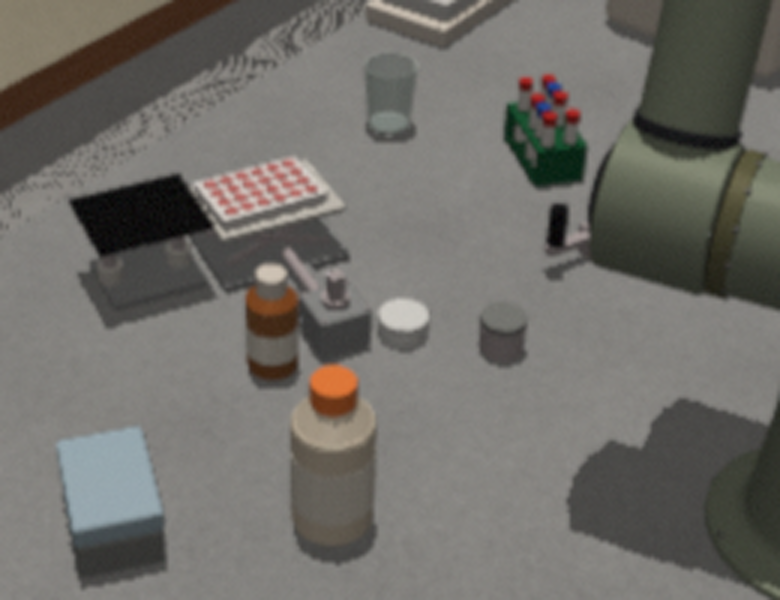

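The top view (crop ×2.5) shows the shaft at about px (295.6, 215.6), the bottle cap at (264.4, 204), the hub hole at (418, 273.6), the grip at (395, 264) and the counterweight at (434, 281). These agree with the networks. In the side view the arm partly hides the crank. I'll deal with the bottle first.

```bash
cat >> h.py <<'E'
from scipy.spatial.transform import Rotation as R
def down(a):
    x=np.array([np.cos(a),np.sin(a),0]);z=np.array([0,0,-1.]);return R.from_matrix(np.c_[x,np.cross(z,x),z]).as_rotvec()
def best(p,a):
    "yaw a or a+-pi, whichever keeps joint 6 nearest the middle"
    c=[(abs(q[5]),b) for b in (a,a+np.pi) if (q:=ik(p,down(b))) is not None];return min(c)[1]
def st(m=""):
    s=get_state();print(m,"t%.1f"%s["clock"],np.round(s["position"],4),"F",np.round(s["contact_force"],1),"gap %.3f"%s["finger_gap"],"q6 %.2f"%s["q"][5])
    return s
E
python3 - <<'E'
from h import *
f=grab_frame("top")
sh=at_z(f,(295.6,215.6),.086)[:2]; cap=at_z(f,(264.4,204),.12)[:2]
print("shaft",sh,"cap",cap)
b=(cap+np.array([.557,.118]))/2
d=b-sh; print(b,np.hypot(*d),np.degrees(np.arctan2(d[1],d[0])))
a=best([*b,.1],np.arctan2(d[1],d[0])+np.pi/2)
movep([*b,.24],down(a)); st()
g=grab_frame("side")
for n,z in (("hub",.018),("crank",0),("grip",.061),("shaft",.058)):
    r=tip_of("side",n)
    for q in r[:2]: print(n,np.round(q["centre"],1),round(q["score"],2),np.round(at_z(g,q["centre"],z),4))
h=at_z(f,(418,273.6),.036);gr=at_z(f,(395.2,264.4),.0855);cw=at_z(f,(434,280.8),.04);print("top px",h,gr,cw,"lens",np.hypot(*(gr-h)[:2]),np.hypot(*(cw-h)[:2]),"yaw",np.arctan2(*(gr-cw)[1::-1]))
move_l([*b,.058],.15,until_force=6); st("down")
grab(30); st("grip")
E
```

```text
shaft [0.52513587 0.04561657] cap [0.55241957 0.11992004]
[0.55470978 0.11896002] 0.07908146132710688 68.03947549581495
 t4.3 [0.5548 0.1183 0.24  ] F [-0.1  0.6 -0. ] gap 0.997 q6 -1.11
hub [398.3 196. ] 0.94 [ 0.3865 -0.2777  0.018 ]
crank [400.6 203.3] 0.79 [ 0.3694 -0.267   0.    ]
grip [310.1 232.6] 0.69 [0.4833 0.112  0.061 ]
grip [388.1 196.6] 0.45 [ 0.3872 -0.1967  0.061 ]
shaft [313.6 218.6] 0.63 [0.5177 0.0473 0.058 ]
shaft [288.  186.4] 0.49 [ 0.6944 -0.0443  0.058 ]
top px [ 0.37603763 -0.26602244  0.036     ] [ 0.40240793 -0.20079033  0.0855    ] [ 0.35779023 -0.30573413  0.04      ] lens 0.0703606522269583 0.04370338776653166 yaw 1.1687918504009183
down t5.9 [0.5555 0.1191 0.0589] F [-0.3  0.2  0.6] gap 0.999 q6 -1.11
grip t6.3 [0.5549 0.1192 0.0587] F [-1.8  0.6  6.5] gap 0.627 q6 -1.11
```

```bash
python3 - <<'E'
from h import *
s=get_state();p=s["position"]
move_l([p[0],p[1],.20],.15); st("lift")
t=[.59,.225]
move_l([*t,.20],.2); move_l([*t,.07],.15); move_l([*t,.058],.03,until_force=5); st("down")
let_go(); sleep(.3); st("open")
move_l([*t,.24],.2)
# clear of view over by the crank but not over it
movep([.45,-.10,.32],down(0)); st()
F={c:grab_frame(c) for c in("side","top")}
for c,f in F.items(): cv2.imwrite(f"pics/c_{c}.png",f["img"][:,:,::-1])
for n in("bottle_mid","hub","crank","grip","shaft","jack"):
    for c,f in F.items():
        r=tip_of(c,n); print(n,c,[(np.round(q["centre"],1),round(q["score"],2)) for q in r[:2]])
t=F["top"]["img"][:,:,::-1];s=F["side"]["img"][:,:,::-1]
A=cv2.resize(t[235:310,370:450],(400,375),interpolation=cv2.INTER_CUBIC)
B=cv2.resize(s[170:245,355:435],(400,375),interpolation=cv2.INTER_CUBIC)
C=cv2.resize(t[185:230,240:320],(400,225),interpolation=cv2.INTER_CUBIC)
D=cv2.resize(s[200:245,265:345],(400,225),interpolation=cv2.INTER_CUBIC)
cv2.imwrite("pics/c.png",np.vstack([np.hstack([A,B]),np.hstack([C,D])]))
E
```

```text
lift t7.4 [0.5542 0.1191 0.1989] F [ 0.2 -0.2 -2.6] gap 0.621 q6 -1.11
down t9.6 [0.5899 0.2253 0.0585] F [-0.3  0.1  4.8] gap 0.622 q6 -0.94
open t10.3 [0.5891 0.2249 0.0575] F [-0.6 -0.5 -0.2] gap 1.004 q6 -0.94
 t13.2 [ 0.4501 -0.0998  0.3197] F [ 0.3 -1.4 -0.6] gap 0.999 q6 1.19
bottle_mid side [(array([263.4, 239. ]), 0.61)]
bottle_mid top [(array([227.9, 191.2]), 0.9)]
hub side [(array([397.3, 196.2]), 0.7)]
hub top []
crank side [(array([401.2, 203.3]), 0.71)]
crank top []
grip side [(array([386.6, 195.5]), 0.66)]
grip top [(array([220.1, 276.5]), 0.67)]
shaft side [(array([311.7, 222. ]), 0.67)]
shaft top [(array([297.2, 215.1]), 0.54)]
jack side [(array([309.1, 230.1]), 0.87), (array([400.5, 203.3]), 0.22)]
jack top [(array([294.2, 216.3]), 0.94), (array([168.5, 214.8]), 0.46)]
```

View pics/c.png

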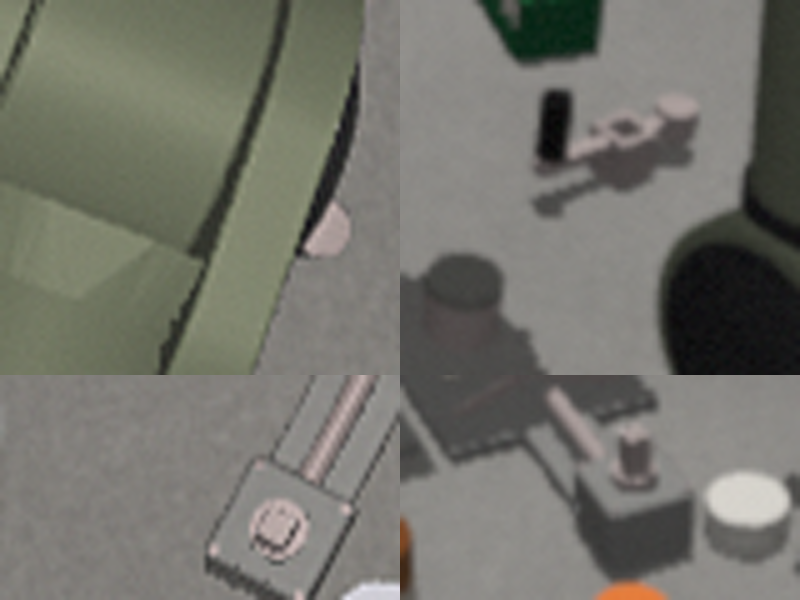

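Bottle stands at its new place. In the crop, the side view gives the hub hole at (626,128) and the shaft top at (635,432); the top view gives the shaft top at (280,521), and the gearbox corners at (260,462), (353,512), (303,597) and (210,550).

```bash
python3 - <<'E'
from h import *
F={c:grab_frame(c) for c in("side","top")}; s,t=F["side"],F["top"]
c5=lambda u,v,ox,oy:((u+.5)/5-.5+ox,(v+.5)/5-.5+oy)
c2=lambda u,v:((u+.5)/2.5-.5+160,(v+.5)/2.5-.5+90)
hs=c5(226,128,355,170);ht=c2(645,459)
print("hub tri",tri([ray(s,hs),ray(t,ht)]),at_z(s,hs,.036),at_z(t,ht,.036))
ss=c5(235,57,265,200);tt=c5(280,146,240,185)
print("shaft tri",tri([ray(s,ss),ray(t,tt)]),at_z(s,ss,.086),at_z(t,tt,.086))
C=np.array([at_z(t,c5(u,v-375,240,185),.05)[:2] for u,v in((260,462),(353,512),(303,597),(210,550))])
print("gearbox c",C.mean(0),"sides",[round(float(np.hypot(*(C[i]-C[i-1]))),4) for i in range(4)])
e1=C[1]-C[2]+C[0]-C[3];e2=C[0]-C[1]+C[3]-C[2];print("yaw",np.arctan2(e1[1],e1[0]),np.arctan2(e2[1],e2[0])-np.pi/2)
print("collar",at_z(t,c5(279,151,240,185),.058))
g=at_z(t,c2(588,436),.0855);w=at_z(t,c2(685,477),.04);gs=at_z(s,c5(156,95,355,170),.0855);ws=at_z(s,c5(278,103,355,170),.04)
print("grip",g,gs,"cw",w,ws,"yaw",[np.arctan2(*(p-q)[1::-1]) for p,q in((g,w),(gs,ws))])
b=tri([ray(s,(263.4,239.)),ray(t,(227.9,191.2))]);print("bottle",b)
E
```

```text
hub tri (array([ 0.3764202 , -0.26603867,  0.03233768]), np.float64(0.00015696525201873033)) [ 0.37416798 -0.26125713  0.036     ] [ 0.37680732 -0.26526919  0.036     ]
shaft tri (array([0.52887026, 0.04517072, 0.08169137]), np.float64(0.0011686388560882808)) [0.5244773  0.04921916 0.086     ] [0.5296383  0.04559931 0.086     ]
gearbox c [0.52668265 0.04663016] sides [0.052, 0.0544, 0.0506, 0.0536]
yaw -0.528674013341243 -0.4872379929668953
collar [0.52846391 0.04750257 0.058     ]
grip [ 0.40315117 -0.20006135  0.0855    ] [ 0.40104211 -0.20081623  0.0855    ] cw [ 0.35855567 -0.30498611  0.04      ] [ 0.35713026 -0.30520766  0.04      ] yaw [np.float64(1.1689057122737199), np.float64(1.1726192290160262)]
bottle (array([0.58551241, 0.21735974, 0.05627888]), np.float64(0.006009063342376963))
```

```bash
python3 - <<'E'
from h import *
h=[.3755,-.2640]; a=best([*h,.006],1.17-np.pi/2)
# must also hold at the shaft
print(a,ik([.527,.047,.1],down(a-.09)))
movep([*h,.16],down(a)); st()
move_l([*h,.006],.12,until_force=6); st("down")
grab(40); s=st("grip")
p=s["position"]; move_l([p[0],p[1],p[2]+.12],.12); st("lift")
F={c:grab_frame(c) for c in("side","top")}
cv2.imwrite("pics/d.png",np.hstack([cv2.resize(F[c]["img"][y:y+100,x:x+90,::-1],(400,444),interpolation=cv2.INTER_CUBIC) for c,x,y in(("side",360,130),("top",370,220))]))
E
```

```text
-0.40079632679489663 [-0.05061018  0.41554774 -0.42937698  0.72587161  0.          2.01098247]
 t14.9 [ 0.3763 -0.2641  0.1608] F [ 0.3  0.7 -1. ] gap 1.001 q6 1.20
down t16.4 [ 0.3759 -0.2644  0.0065] F [-0.6 -0.3  1. ] gap 1.000 q6 1.20
grip t16.9 [ 0.3757 -0.2642  0.0063] F [-0.4  0.4  5.6] gap 0.389 q6 1.20
lift t18.1 [ 0.3751 -0.2636  0.1255] F [ 0.1  0.3 -4.4] gap 0.391 q6 1.20
```

View pics/d.png

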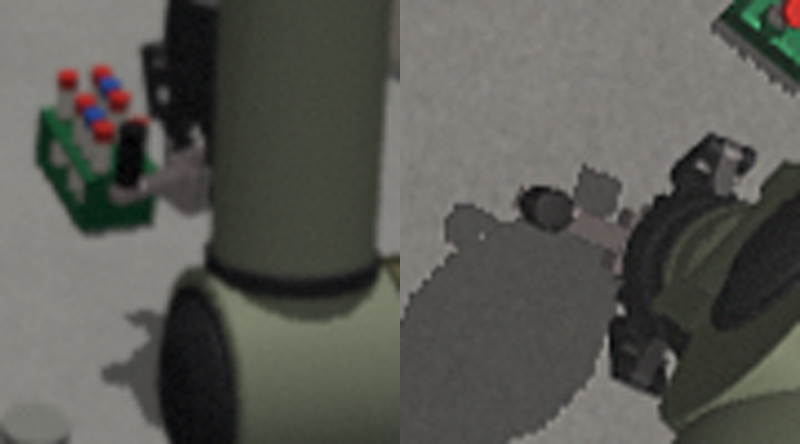

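```bash
cat > ins.py <<'E'
from h import *
a=-.40-.09; c=np.array([.5277,.0468])
r=down(a)
s=get_state();p=s["position"]
move_l([p[0],p[1],.18],.2); movep([*c,.15],r); move_l([*c,.101],.1); st("above")
offs=[(0,0)]+[(.0015*np.cos(k*np.pi/3),.0015*np.sin(k*np.pi/3)) for k in range(6)]+[(.003*np.cos(k*np.pi/5),.003*np.sin(k*np.pi/5)) for k in range(10)]
t0=get_state()["clock"]
for o in offs:
    q=c+o
    if o!=(0,0): move_l([*q,z+.002],.05)
    hit=move_l([*q,.063],.04,until_force=6); s=st(f"{o} {hit}"); z=s["position"][2]
    if z<.078: break
    if s["clock"]-t0>14: break
E
python3 ins.py
```

```text
above t20.5 [0.528  0.0463 0.1013] F [ 0.6 -0.4 -3.7] gap 0.392 q6 2.01
(0, 0) True t21.0 [0.5285 0.0468 0.0919] F [-1.3 -0.7  7.7] gap 0.391 q6 2.01
(np.float64(0.0015), np.float64(0.0)) True t21.5 [0.5289 0.0468 0.092 ] F [-0.3 -0.3  4.4] gap 0.393 q6 2.01
(np.float64(0.0007500000000000002), np.float64(0.001299038105676658)) True t22.0 [0.5283 0.0482 0.092 ] F [-1.   0.6  5.4] gap 0.394 q6 2.01
(np.float64(-0.0007499999999999997), np.float64(0.0012990381056766582)) True t23.0 [0.5264 0.0481 0.0643] F [-1.1  0.4  7.2] gap 0.392 q6 2.01
```

```bash
python3 - <<'E'
from h import *
let_go(); st("open")
s=get_state();p=s["position"]
move_l([p[0],p[1],.20],.15)
movep([.42,-.2,.3],down(-.49)); st()
F={c:grab_frame(c) for c in("side","top")}
for c,f in F.items(): cv2.imwrite(f"pics/e_{c}.png",f["img"][:,:,::-1])
for n in("hub","grip","shaft"):
    rs=[]
    for c,f in F.items():
        r=tip_of(c,n); print(n,c,[(np.round(q["centre"],1),round(q["score"],2)) for q in r[:2]])
        if r: rs.append(ray(f,r[0]["centre"]))
    if len(rs)==2: print(tri(rs))
t=F["top"]["img"][:,:,::-1];s=F["side"]["img"][:,:,::-1]
cv2.imwrite("pics/e.png",np.hstack([cv2.resize(x[v:v+150,u:u+100],(400,600),interpolation=cv2.INTER_CUBIC) for x,u,v in((t,245,85),(s,230,120))]))
E
```

```text
open t23.5 [0.5248 0.0479 0.063 ] F [0.5 0.4 0.1] gap 0.999 q6 2.01
 t25.7 [ 0.4201 -0.1993  0.2994] F [ 0.1  0.4 -0.1] gap 1.001 q6 1.46
hub side [(array([308.2, 210. ]), 0.92), (array([287.6, 184.8]), 0.64)]
hub top [(array([294.5, 212.7]), 0.98), (array([171.2, 215.8]), 0.24)]
(array([0.53441532, 0.04968198, 0.08536939]), np.float64(0.002361333265105655))
grip side [(array([291.6, 207.1]), 0.44)]
grip top [(array([269.6, 201.9]), 0.45)]
(array([0.55735349, 0.107124  , 0.12068446]), np.float64(6.603432075774191e-05))
shaft side [(array([259.4, 234.6]), 0.55)]
shaft top [(array([296.9, 214.6]), 0.49)]
(array([ 0.59366733,  0.10001852, -0.0113136 ]), np.float64(0.08101318971169243))
```

View pics/e.png

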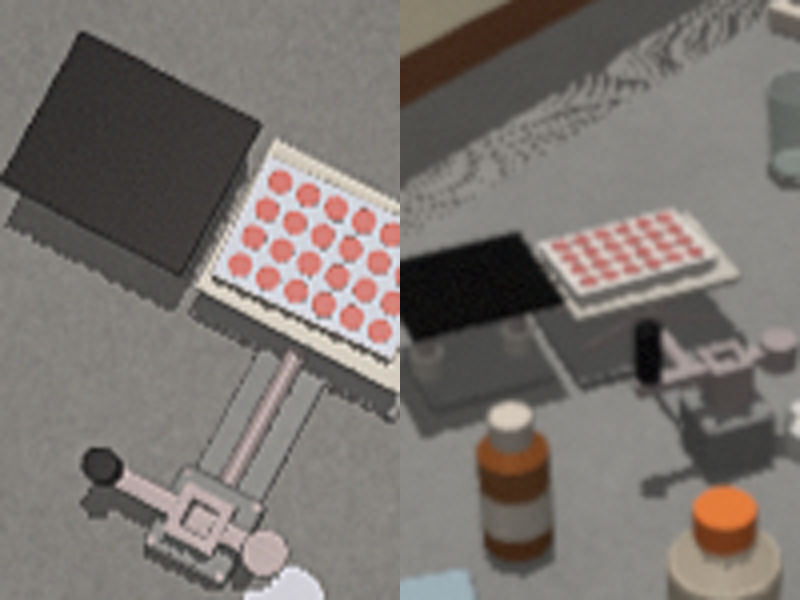

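```bash
cat > fit.py <<'E'
from h import *
from scipy.optimize import least_squares
def rect(x,y,yaw,z,cy,hx,hy):
    c,s=np.cos(yaw),np.sin(yaw)
    # order: (+x,+y),(+x,-y),(-x,-y),(-x,+y)
    return [[x+c*u-s*v,y+s*u+c*v,z] for u,v in((185+a*hx,cy+b*hy) for a,b in((1,1),(1,-1),(-1,-1),(-1,1))) for u,v in((u/1000,v/1000),)]
def fit(F,obs,deckz=None):
    "obs[cam][stage|deck]: 4 pixel corners (None if hidden)"
    def res(p,w=1):
        out=[]
        for i,c in enumerate(("side","top")):
            for n,z,cy,hy in(("stage",p[3],148,65),("deck",deckz or p[8],0,75)):
                for P,o in zip(rect(*p[:3],z,cy,55,hy),obs[c][n]):
                    if o is not None: out+=list(proj(F[c],P)+p[4+2*i:6+2*i]-o)
        return np.r_[out,(np.array(p[4:8])/1.5),(np.array(p[:2])-[.527,.0475])/.002,(p[2]+.49)/.05,(0 if deckz else 0)]
    r=least_squares(res,[.527,.0475,-.49,.097,0,0,0,0,.08],loss="soft_l1",x_scale=[.01,.01,.1,.01,1,1,1,1,.01]);return r.x,res(r.x)
E
python3 - <<'E'
from fit import *
F={c:grab_frame(c) for c in("side","top")}
k=lambda L,s,ox,oy:[None if q is None else np.array([(q[0]+.5)/s-.5+ox,(q[1]+.5)/s-.5+oy]) for q in L]
obs=dict(top=dict(stage=k([(82,32),(261,123),(183,275),(2,181)],4,245,85),deck=k([(388,75),(512,140),None,(337,168)],2.5,160,90)),
 side=dict(stage=k([(70,202),(182,176),(210,235),(100,257)],3,200,120),deck=k([None,(295,155),(344,207),(222,233)],3,200,120)))
# side: which corner is which -> print predictions
for c in F:
  print(c,[np.round(proj(F[c],P)).astype(int).tolist() for P in rect(.527,.0475,-.49,.097,148,55,65)],[np.round(o).astype(int).tolist() for o in obs[c]["stage"]],
   [np.round(proj(F[c],P)).astype(int).tolist() for P in rect(.527,.0475,-.49,.07,0,55,75)],[None if o is None else np.round(o).astype(int).tolist() for o in obs[c]["deck"]])
E
```

```text
side [[222, 184], [259, 175], [271, 192], [232, 202]] [[223, 187], [260, 178], [270, 198], [233, 205]] [[262, 181], [301, 172], [315, 188], [274, 198]] [None, [298, 171], [314, 189], [274, 197]]
top [[264, 91], [310, 115], [290, 153], [244, 129]] [[265, 93], [310, 115], [290, 153], [245, 130]] [[313, 119], [365, 146], [345, 184], [293, 156]] [[315, 120], [364, 146], None, [294, 157]]
```

```bash
cat > wind.py <<'E'
from h import *
def wind(c,th0,total,step=np.radians(15),r=.065,z=.103,v=.12,fmax=25,tmax=62):
    "clockwise by total rad from th0 about c; returns end angle"
    n=int(np.ceil(abs(total)/step));F=[]
    for i in range(1,n+1):
        th=th0-total*i/n
        move_l([c[0]+r*np.cos(th),c[1]+r*np.sin(th),z],v); s=get_state();f=s["contact_force"];F.append([th,*f])
        if np.hypot(*f[:2])>fmax or s["clock"]>tmax: print("STOP",f);break
    F=np.array(F)
    u=np.c_[np.cos(F[:,0]),np.sin(F[:,0])];rad=(F[:,1:3]*u).sum(1);tan=F[:,1]*u[:,1]-F[:,2]*u[:,0]
    print("rad",np.round(rad,1).tolist());print("tan cw",np.round(tan,1).tolist());print("Fz",np.round(F[:,3],1).tolist());st("wound");return F[-1,0]
E
python3 - <<'E'
from fit import *
from wind import wind
F={c:grab_frame(c) for c in("side","top")}
k=lambda L,s,ox,oy:[None if q is None else np.array([(q[0]+.5)/s-.5+ox,(q[1]+.5)/s-.5+oy]) for q in L]
obs=dict(top=dict(stage=k([(82,32),(261,123),(183,275),(2,181)],4,245,85),deck=k([(388,75),(512,140),None,(337,168)],2.5,160,90)),
 side=dict(stage=k([(-7,268),(120,233),(160,303),(12,335)],4,230,120),deck=k([None,(295,155),(344,207),(222,233)],3,200,120)))
p,r=fit(F,obs,.07);print("jack",np.round(p,4),"rms",np.sqrt(np.mean(r**2)))
c=np.array([.5268,.048]);th=1.08;g=c+.065*np.array([np.cos(th),np.sin(th)]);print(g)
q=[(abs(x[5]),b) for b in np.arange(-3,3,.25) if (x:=ik([*g,.103],down(b))) is not None];a=min(q)[1]
movep([*g,.22],down(a)); move_l([*g,.103],.12,until_force=6); st("down"); grab(30); s=st("grip")
d=s["position"][:2]-c;th=np.arctan2(d[1],d[0]);print("r,th",np.hypot(*d),th)
wind(c,th,np.pi)
E
```

```text
jack [ 0.5272  0.0472 -0.493   0.0869 -0.2287 -0.0467  0.1487  0.0884  0.08  ] rms 1.261416031193734
[0.55743634 0.10532726]
down t28.8 [0.5581 0.1053 0.1038] F [ 0.2 -0.3  0.7] gap 1.000 q6 -0.12
grip t29.4 [0.5577 0.1055 0.1031] F [0.4 0.5 1.1] gap 0.246 q6 -0.12
r,th 0.06521714897533981 1.0778425395470466
rad [-3.7, -5.3, -5.6, -5.4, -5.1, -5.2, -4.7, -5.0, -5.0, -4.0, -0.6, 2.0]
tan cw [0.1, -0.0, 0.4, 1.3, -0.1, -0.6, 0.2, 0.3, 0.3, -0.0, 0.4, -0.5]
Fz [1.4, 1.0, 0.9, 0.9, 0.4, -0.9, -2.6, -3.1, -4.6, -4.5, -3.6, -1.9]
wound t32.9 [ 0.4964 -0.0101  0.1034] F [-0.5 -2.  -1.9] gap 0.245 q6 -0.35
```

```bash
python3 - <<'E'
from h import *
from wind import wind
c=np.array([.5268,.048])
wind(c,1.0778-np.pi,2*np.pi,step=np.radians(18),v=.13)
let_go(); p=get_state()["position"]; move_l([p[0],p[1],.22],.2); movep([.42,-.2,.3],down(0)); st()
F={c:grab_frame(c) for c in("side","top")}
for c,f in F.items(): cv2.imwrite(f"pics/f_{c}.png",f["img"][:,:,::-1])
for n in("deck_top","stage_top","plate"):
    rs=[]
    for c,f in F.items():
        r=tip_of(c,n); print(n,c,[(np.round(q["centre"],1),round(q["score"],2)) for q in r[:2]])
        if r: rs.append(ray(f,r[0]["centre"]))
    if len(rs)==2: print(tri(rs))
s=F["side"]["img"][:,:,::-1]; t=F["top"]["img"][:,:,::-1]
cv2.imwrite("pics/f.png",cv2.resize(s[150:235,215:330],(800,591),interpolation=cv2.INTER_CUBIC))
cv2.imwrite("pics/ft.png",cv2.resize(t[80:190,240:380],(764,600),interpolation=cv2.INTER_CUBIC))
E
```

```text
rad [5.3, 8.6, 8.7, 7.9, 6.6, 6.5, 5.0, 4.1, 2.3, 0.3, -1.9, -6.4, -5.3, -4.4, -5.5, -5.2, -4.8, -5.0, -0.9, 2.2]
tan cw [-0.1, 1.4, 0.4, 0.7, 1.3, 0.6, -0.1, -0.4, 0.7, 0.5, -0.3, -0.8, 0.2, -0.2, 0.6, -0.9, -0.1, -0.5, -0.2, -0.2]
Fz [3.2, 6.1, 7.1, 7.2, 5.0, 3.8, 2.1, 2.1, 1.0, 0.1, 0.1, 0.1, 0.2, 0.8, -0.0, -1.0, -2.3, -3.5, -2.6, 0.3]
wound t39.1 [ 0.4968 -0.0101  0.1035] F [-0.9 -2.   0.3] gap 0.245 q6 -0.35
 t41.7 [ 0.4198 -0.1995  0.2991] F [ 0.2  0.4 -0.2] gap 0.996 q6 0.97
deck_top side [(array([379.3, 171. ]), 0.62), (array([284.2, 178.6]), 0.52)]
deck_top top []
stage_top side [(array([249.5, 189.6]), 0.98), (array([313.5, 212.7]), 0.73)]
stage_top top [(array([277.6, 123.3]), 0.66)]
(array([0.7543581 , 0.0873315 , 0.09276248]), np.float64(0.004139398686328674))
plate side [(array([287.8, 184.1]), 0.57)]
plate top [(array([327.3, 146.8]), 0.62)]
(array([ 0.69653558, -0.03810324,  0.07089538]), np.float64(0.005193273826548503))
```

View pics/f.png

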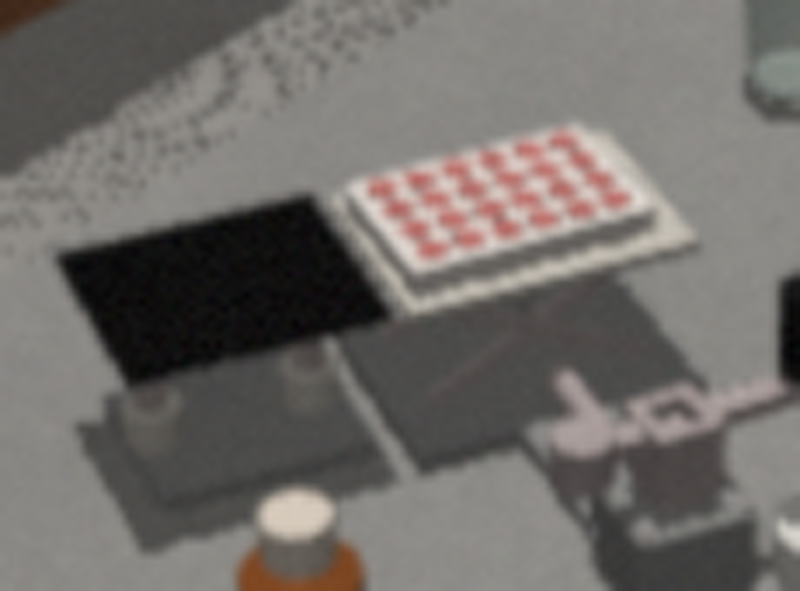

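View pics/ft.png

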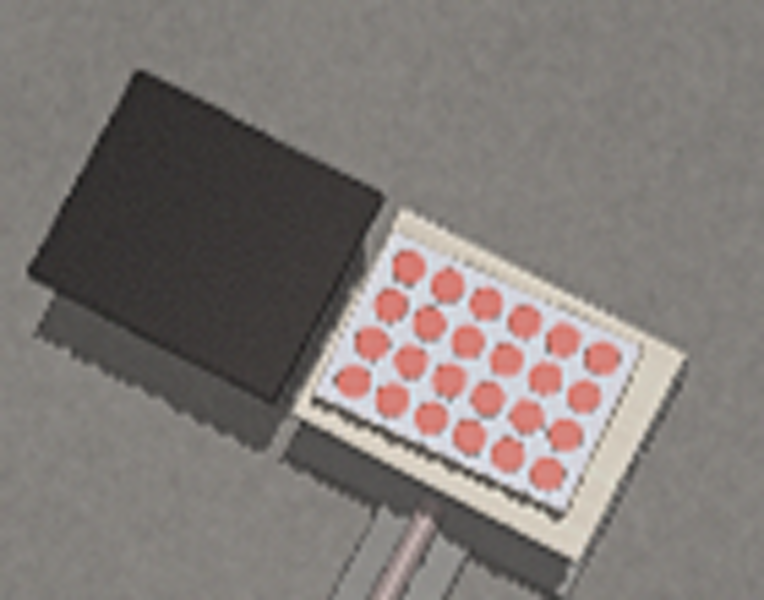

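The deck is clearly higher, about level with the stage. Side crop: stage far corner at (312,195), deck near corners at (412,312) and (700,240). Which of these edges belong to the top faces and which to the plate thickness is unclear, so I'll check intensity profiles against projected edges.

```bash
python3 - <<'E'
from fit import *
from scipy.ndimage import map_coordinates as mc
Fs={c:grab_frame(c) for c in("side","top")}
J=(.5272,.0472,-.493)
im={k:{c:cv2.imread(f"pics/{k}_{c}.png").astype(float).mean(2) for c in("side","top")} for k in"af"}
def prof(k,cam,z,cy,hy,i,j,lab):
    R4=np.array(rect(*J,z,cy,55,hy));A,B=proj(Fs[cam],R4[i]),proj(Fs[cam],R4[j]);d=(B-A)/np.linalg.norm(B-A);n=np.array([-d[1],d[0]]);n*=np.sign(n[1])
    zs=proj(Fs[cam],R4[i]+[0,0,.01])-A
    s=np.linspace(.15,.85,30);o=np.arange(-7,8,1.)
    P=[[A+(B-A)*t+n*q for q in o] for t in s];P=np.array(P)
    v=mc(im[k][cam],[P[...,1],P[...,0]],order=1)
    print(lab,"px/mm %.2f"%(zs@n/10),np.round(np.median(v,0)).astype(int).tolist())
# corners 0(+x,+y)1(+x,-y)2(-x,-y)3(-x,+y)
for cam in("side","top"):
    prof("a",cam,.07,0,75,2,3,cam+" deck near a .07  ")
    prof("f",cam,.0877,0,75,2,3,cam+" deck near f .0877")
    prof("a",cam,.07,0,75,1,2,cam+" deck -y a .07  ")
    prof("f",cam,.0877,0,75,1,2,cam+" deck -y f .0877")
    prof("a",cam,.07,0,75,0,1,cam+" deck far a .07  ")
    prof("f",cam,.0877,0,75,0,1,cam+" deck far f .0877")
    prof("f",cam,.0900,148,65,0,1,cam+" stage far .090")
    prof("f",cam,.0900,148,65,2,3,cam+" stage near .090")
    prof("f",cam,.0900,148,65,1,2,cam+" stage -y .090")
    prof("f",cam,.0900,148,65,3,0,cam+" stage +y .090")
E
```

```text
side deck near a .07   px/mm -0.24 [156, 173, 150, 104, 96, 118, 156, 164, 123, 83, 72, 72, 73, 72, 72]
side deck near f .0877 px/mm -0.24 [162, 178, 157, 110, 101, 124, 164, 172, 133, 90, 76, 76, 75, 76, 76]
side deck -y a .07   px/mm -0.15 [133, 132, 131, 131, 131, 132, 133, 144, 167, 183, 192, 175, 148, 139, 155]
side deck -y f .0877 px/mm -0.16 [138, 138, 138, 138, 138, 137, 138, 149, 173, 188, 199, 183, 159, 147, 160]
side deck far a .07   px/mm -0.24 [128, 128, 128, 128, 128, 131, 148, 157, 147, 153, 163, 154, 149, 167, 165]
side deck far f .0877 px/mm -0.24 [134, 134, 135, 134, 135, 140, 158, 171, 156, 165, 178, 163, 162, 177, 172]
side stage far .090 px/mm -0.25 [136, 137, 137, 137, 138, 137, 129, 98, 46, 18, 14, 14, 14, 14, 14]
side stage near .090 px/mm -0.25 [14, 14, 14, 14, 15, 14, 14, 14, 32, 59, 73, 74, 75, 76, 75]
side stage -y .090 px/mm -0.13 [186, 200, 173, 125, 137, 156, 126, 91, 47, 19, 15, 15, 14, 15, 15]
side stage +y .090 px/mm -0.10 [13, 14, 15, 14, 14, 14, 19, 52, 107, 133, 137, 136, 135, 135, 136]
top deck near a .07   px/mm -0.05 [197, 151, 110, 164, 195, 1
[... 264 characters left out ...]
 f .0877 px/mm -0.00 [172, 203, 202, 201, 201, 205, 187, 117, 103, 127, 128, 128, 127, 127, 128]
top deck far a .07   px/mm -0.08 [120, 120, 121, 121, 121, 121, 117, 136, 183, 192, 183, 189, 200, 186, 155]
top deck far f .0877 px/mm -0.08 [127, 127, 127, 127, 127, 127, 124, 143, 193, 203, 193, 198, 209, 198, 166]
top stage far .090 px/mm -0.08 [128, 128, 127, 127, 128, 129, 127, 93, 51, 52, 54, 54, 54, 54, 54]
top stage near .090 px/mm -0.05 [56, 56, 56, 56, 57, 57, 54, 52, 75, 82, 81, 80, 80, 80, 79]
top stage -y .090 px/mm -0.05 [60, 60, 60, 61, 61, 61, 51, 59, 70, 81, 132, 184, 210, 214, 202]
top stage +y .090 px/mm -0.09 [125, 125, 125, 125, 126, 128, 116, 59, 46, 49, 50, 51, 51, 51, 51]
```

```bash
cat > hfit.py <<'E'
from fit import *
from scipy.ndimage import map_coordinates as mc, gaussian_filter1d as gf
J=(.5272,.0472,-.493)
# (object, corner i, corner j, sign: +1 = brighter below the edge)
EDG=dict(side=[("deck",2,3,-1),("deck",1,2,1),("stage",0,1,-1),("stage",1,2,-1)],
         top=[("deck",2,3,-1),("deck",0,1,1),("deck",1,2,-1),("stage",0,1,-1),("stage",3,0,-1)])
G=dict(deck=(0,75),stage=(148,65))
def run(pics,Fs,verbose=True):
    obs=[]
    for k,dz in pics:
        for cam in EDG:
            im=cv2.imread(f"pics/{k}_{cam}.png").astype(float).mean(2)
            for n,i,j,sg in EDG[cam]:
                z=dz if n=="deck" else .0915;cy,hy=G[n];R4=np.array(rect(*J,z,cy,55,hy))
                A,B=proj(Fs[cam],R4[i]),proj(Fs[cam],R4[j]);d=(B-A)/np.linalg.norm(B-A);nn=np.array([-d[1],d[0]]);nn*=np.sign(nn[1])
                o=np.arange(-3.5,3.6,.1)
                for t in np.linspace(.12,.88,24):
                    P=A+(B-A)*t+o[:,None]*nn;v=gf(mc(im,[P[:,1],P[:,0]],order=1),5);g=sg*np.gradient(v);m=np.argmax(g[5:-5])+5
                    obs.append((cam,n,i,j,t,A+(B-A)*t+o[m]*nn,nn,dz,k,o[m]))
    def res(p):
        out=[]
        for cam,n,i,j,t,q,nn,dz,k,_ in obs:
            cy,hy=G[n];R4=np.array(rect(J[0],J[1],p[0],p[1] if n=="stage" else dz,cy,55,hy))
            A,B=proj(Fs[cam],R4[i]),proj(Fs[cam],R4[j]);sh=p[2:4] if cam=="side" else p[4:6]
            out.append((q-(A+(B-A)*t)-sh)@nn)
        return np.array(out)
    r=least_squares(res,[J[2],.0915,0,0,0,0],loss="soft_l1",f_scale=.3,x_scale=[.01,.003,.3,.3,.3,.3])
    e=res(r.x);cov=np.linalg.inv(r.jac.T@r.jac)
    print("yaw %.4f stage h %.4f shifts %s rms %.2f sd_h(mm) %.2f"%(r.x[0],r.x[1],np.round(r.x[2:],2),np.sqrt(np.mean(e**2)),1e3*np.sqrt(cov[1,1]*np.mean(e**2))))
    if verbose:
        for m in sorted({x[:4]+(x[8],) for x in obs},key=str): print(m,round(float(np.median([y for x,y in zip(obs,e) if x[:4]+(x[8],)==m])),2),end="; ")
        print()
    return r.x
if __name__=="__main__":
    Fs={c:grab_frame(c) for c in("side","top")}
    run([("a",.07)],Fs);run([("f",.0877)],Fs);run([("a",.07),("f",.0877)],Fs)
    del EDG["top"][:];print("side only");run([("a",.07),("f",.0877)],Fs,False)
E
python3 hfit.py
```

```text
yaw -0.4920 stage h 0.0919 shifts [ 0.11  0.94 -0.38 -0.01] rms 0.54 sd_h(mm) 0.70
('side', 'deck', 1, 2, 'a') -0.06; ('side', 'deck', 2, 3, 'a') 0.06; ('side', 'stage', 0, 1, 'a') -0.06; ('side', 'stage', 1, 2, 'a') 0.14; ('top', 'deck', 0, 1, 'a') 0.32; ('top', 'deck', 1, 2, 'a') -0.09; ('top', 'deck', 2, 3, 'a') -0.27; ('top', 'stage', 0, 1, 'a') 0.0; ('top', 'stage', 3, 0, 'a') 0.1; 
yaw -0.4927 stage h 0.0916 shifts [ 0.01  0.97 -0.45 -0.03] rms 0.21 sd_h(mm) 0.26
('side', 'deck', 1, 2, 'f') -0.08; ('side', 'deck', 2, 3, 'f') 0.11; ('side', 'stage', 0, 1, 'f') -0.02; ('side', 'stage', 1, 2, 'f') 0.06; ('top', 'deck', 0, 1, 'f') 0.26; ('top', 'deck', 1, 2, 'f') -0.07; ('top', 'deck', 2, 3, 'f') -0.28; ('top', 'stage', 0, 1, 'f') 0.01; ('top', 'stage', 3, 0, 'f') 0.14; 
yaw -0.4925 stage h 0.0917 shifts [ 0.05  0.95 -0.43 -0.02] rms 0.41 sd_h(mm) 0.37
('side', 'deck', 1, 2, 'a') -0.1; ('side', 'deck', 1, 2, 'f') -0.06; ('side', 'deck', 2, 3, 'a') 0.06; ('side', 'deck', 2, 3, 'f') 0.11; ('side', 'stage', 0, 1, 'a') -0.09; ('side', 'stage', 0, 1, 'f') 0.0; ('side', 'stage', 1, 2, 'a
[... 189 characters left out ...]
ck', 2, 3, 'a') -0.28; ('top', 'deck', 2, 3, 'f') -0.27; ('top', 'stage', 0, 1, 'a') 0.01; ('top', 'stage', 0, 1, 'f') 0.01; ('top', 'stage', 3, 0, 'a') 0.09; ('top', 'stage', 3, 0, 'f') 0.14; 
side onlyTraceback (most recent call last):
  File "hfit.py", line 37, in <module>
    del EDG["top"][:];print("side only");run([("a",.07),("f",.0877)],Fs,False)
                                         ~~~^^^^^^^^^^^^^^^^^^^^^^^^^^^^^^^^^^
  File "hfit.py", line 28, in run
    e=res(r.x);cov=np.linalg.inv(r.jac.T@r.jac)
                   ~~~~~~~~~~~~~^^^^^^^^^^^^^^^
    ainv = _umath_linalg.inv(a, signature=signature)
    raise LinAlgError("Singular matrix")
numpy.linalg.LinAlgError: Singular matrix
```

```bash
python3 - <<'E'
from hfit import *
from wind import wind
c=np.array([.5268,.048]);th=1.0778-3*np.pi;g=c+.065*np.array([np.cos(th),np.sin(th)])
q=[(abs(x[5]),b) for b in np.arange(-3,3,.25) if (x:=ik([*g,.103],down(b))) is not None];a=min(q)[1]
movep([*g,.22],down(a)); move_l([*g,.103],.12,until_force=6); st("down"); grab(30); st("grip")
th=wind(c,th,2.356)
let_go(); sleep(.2); p=get_state()["position"]; move_l([p[0],p[1],.22],.15); movep([.42,-.2,.3],down(0)); st()
Fs={k:grab_frame(k) for k in("side","top")}
for k,f in Fs.items(): cv2.imwrite(f"pics/g_{k}.png",f["img"][:,:,::-1])
run([("g",.0922)],Fs)
for n in("hub","bottle_mid","plate"):
    r=[tip_of(k,n) for k in Fs];print(n,[(np.round(x[0]["centre"],1),round(x[0]["score"],2)) if x else None for x in r], tri([ray(Fs[k],x[0]["centre"]) for k,x in zip(Fs,r)]) if all(r) else "")
s=Fs["side"]["img"][:,:,::-1]; t=Fs["top"]["img"][:,:,::-1]
cv2.imwrite("pics/g.png",np.hstack([cv2.resize(x[v:v+150,u:u+100],(400,600),interpolation=cv2.INTER_CUBIC) for x,u,v in((t,245,85),(s,230,120))]))
E
```

```text
down t44.4 [ 0.4966 -0.0095  0.1037] F [-0.1 -0.   0.4] gap 0.999 q6 -0.10
grip t45.0 [ 0.4961 -0.0097  0.1032] F [-1.6 -2.7  1.4] gap 0.247 q6 -0.10
rad [4.7, 5.9, 8.3, 7.9, 6.8, 6.4, 5.4, 5.9, 5.2]
tan cw [1.8, 0.8, 0.7, 0.4, 0.6, 0.8, 1.9, 0.9, 0.7]
Fz [4.1, 7.6, 8.9, 10.3, 9.5, 7.1, 5.6, 5.9, 4.4]
wound t47.6 [0.5083 0.1113 0.1031] F [-0.8  5.2  4.4] gap 0.249 q6 0.14
 t50.6 [ 0.4201 -0.1993  0.2995] F [-0.1 -0.  -0.4] gap 0.999 q6 0.97
yaw -0.4933 stage h 0.0912 shifts [-0.11  0.91 -0.5  -0.04] rms 0.19 sd_h(mm) 0.24
('side', 'deck', 1, 2, 'g') -0.16; ('side', 'deck', 2, 3, 'g') 0.15; ('side', 'stage', 0, 1, 'g') -0.07; ('side', 'stage', 1, 2, 'g') 0.17; ('top', 'deck', 0, 1, 'g') 0.21; ('top', 'deck', 1, 2, 'g') -0.06; ('top', 'deck', 2, 3, 'g') -0.29; ('top', 'stage', 0, 1, 'g') 0.01; ('top', 'stage', 3, 0, 'g') 0.11; 
hub [(array([311.1, 213.9]), 0.58), None] 
bottle_mid [(array([310.6, 211.9]), 0.65), (array([223.7, 191.3]), 0.68)] (array([0.51891124, 0.17390172, 0.17973686]), np.float64(0.0677470958143041))
plate [(array([285.9, 179.3]), 0.95), (array([324.8, 147.2]), 0.87)] (array([ 0.69367163, -0.02983657,  0.09545897]), np.float64(0.002172422482801283))
```

View pics/g.png

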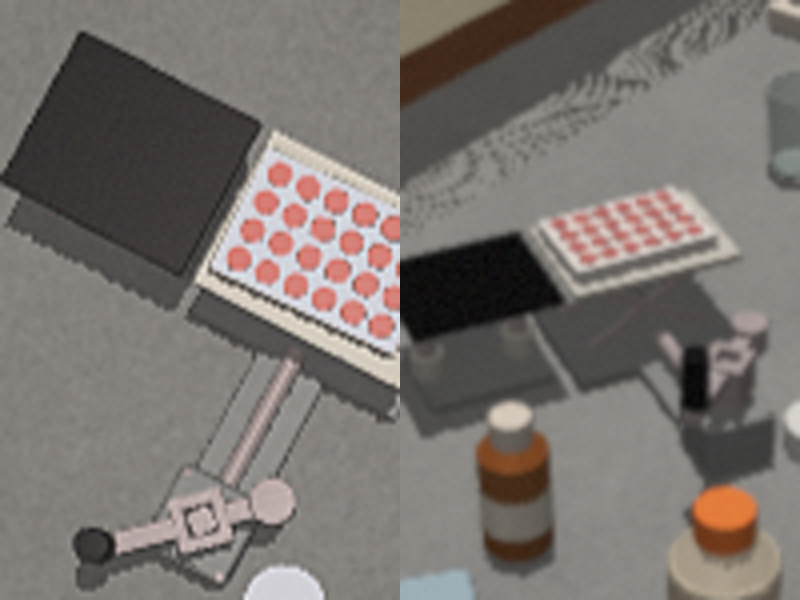

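```bash
python3 - <<'E'
from h import *
f=grab_frame("side");t=grab_frame("top")
c5=lambda u,v,ox,oy:((u+.5)/4-.5+ox,(v+.5)/4-.5+oy)
print("hub top (expect z .094)",tri([ray(f,c5(332,355,230,120)),ray(t,c5(203,519,245,85))]))
print("bottle cap (expect z .12)",tri([ray(f,c5(113,412,230,120)),ray(t,(223.7,191.3))]))
sign_off()
E
```

```text
hub top (expect z .094) (array([0.52625783, 0.04476942, 0.09298183]), np.float64(0.0019179398086502457))
bottle cap (expect z .12) (array([0.58694806, 0.22168888, 0.11860087]), np.float64(0.0031202890112809697))
the job is handed in; nothing more can be done
```

I moved the bottle, fitted the crank on the shaft, wound the deck up and handed the job in at about 51 s. The crank is still on the shaft. The sign-off gives no verdict.

- **Bottle:** it stands upright about 0.18 m from the shaft. In the last check its cap measured z 0.119 m, against 0.120 m expected.
- **Crank:** it dropped onto the shaft on the fourth try of a small search. The tool's stopping height put the underside at about 58 mm, right on the collar. The hub top measured z 0.093 m at the end, against 0.094 m expected.
- **Deck:** I wound it about 1.9 turns in all, which puts it at about 0.092 m. Edge fits put the stage at 0.0912–0.0919 m, so they should be level within about 1 mm against the 3 mm allowed. The well plate still lies on the deck in the last picture.
- **Bystanders:** I did not measure their final positions, but no unexpected contact force showed up during the moves.

**Checks that disagreed:**
- An early fit from hand-picked corners put the stage at 0.087 m. I set it aside because those corners probably included the stage's thickness.
- In the last picture a network mistook something else for the bottle and missed the hub in the top view. For those two I relied partly on points I picked in the pictures by eye.

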